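Push a small carton and a tin of screws through a one-way gate

ROBOT

A 6-joint arm with a two-finger parallel gripper is mounted at the origin on a cart in front of the work surface, level with it; the furniture and walls round the work are solid. World frame = base frame: x ahead of the robot, y to its left, z up, the work surface at z = 0. Lengths are in m, angles in degrees, forces in N, time in s.
With the tool pointing down it reaches from about 0.35 to 0.875 m from the base axis. Payload 4.2 kg.
Tool frame: the origin (TCP) lies on the centre line of the jaws, within the pads' length; the fingertips stand 11 mm ahead of it and the grasp point (between the pads) lies 8 mm behind it; z points along the fingers, y is the line along which they close (so a half turn about z gives the same grasp; the last joint's range is limited). The gripper opens to 87 mm and grips with 3 to 60 N. Pads are 19 mm wide; open, the fingers measure 117 mm over their backs; the gripper's body (75 mm by 190 mm) begins 51 mm behind the grasp point.
Start: joints at [90.791, 22.042, 0.453, 0, -68.411, -14.817], TCP at [0.151, 0.606, 0.234] pointing down, gripper open.
Joint ranges: [-179.83, 179.83], [-69.29, 118.12], [-61.27, 80.66], [-181.25, 117.63], [-171.15, -9.14], [-177.46, 177.46]. Speed limits (degrees/s): [159.86, 159.86, 180, 180, 180, 180].

INTERFACE

Orientations are given as a 3x3 rotation matrix whose columns are the frame's x, y, z axes.
In Python, from station import r gives the robot as it stands.
- The arm moves only by the tool servo_tool, never from a script. Its argument "commands" is a list that holds one entry, the list of rows, each a list of 7 numbers: the closure, from 0 (fully open) to 1 (shut), then the shift along the tool's x, y, z in mm, then the turn, a rotation vector about the tool's x, y, z in rad. In form: [[[claw, x, y, z, ax, ay, az], ...]]. A call has exactly 5 rows; each row is the pose to reach, as a shift and turn from the pose commanded when the call began, along the tool's axes at that moment; what a row does not reach only later rows make up. A row lasts 1/10 s, in which the tool goes at most 50 mm and 8.59 degrees, less where a joint would pass 70% of its speed; a pose out of reach is approached as far as the arm can. A call with a gripper value outside its range is refused whole. The fingers move at their own pace and stop on an object; the grip force is fixed at half the most. Time passes only in rows, so rows that repeat a pose let the fingers close, or fill a call up. It gives the time, the measured TCP pose, the force, the opening and the grip force at its end, in the units of the state.
- r.sense(): the state, without advancing time (a new reading comes with each control period).
- r.capture(name): name is "side" or "top" or "wrist"; returns a dict with "pixels" (400x640x3 uint8, red, green, blue), "camera_matrix" (3x3 intrinsics, pixels), "dist" ([k1, k2, p1, p2, k3] as OpenCV has them; the pictures are not rectified), "R" (3x3) and "t" (3): a world point X has camera coordinates R X + t. Camera axes: x right, y down, z forward; pixel columns grow to the right and rows downward; lengths in m; the calibration is good to about 2 mm. A picture is of the moment at which its call begins. There is no depth.
- r.finish_job(): hands the job in; it is judged then, once.
The state is a dict: "time_s": time; "joints": joint angles; "joint_velocities": joint speeds; "effort": joint torques, N m; "tcp_pos": TCP position; "ee_rot": TCP orientation; "wrist_force": force on the tool from outside, world axes, zero at the start; "moment": the same for the moment, N m; "gripper_width": opening from 0.0 (shut) to 1.0 (fully open); "gripper_force": force on a finger pad.
Only numpy, scipy, OpenCV 4.12 (cv2) and the standard library are available. Lean on these libraries where they do the work, as an engineer would, in place of code of your own. Each camera call takes 0.05 s, during which the arm holds its last target. There are 200 camera calls.

TASK

Load the one-way kitting lane on the bench: push the small white carton along the lane, in through the sprung flap gate and on until it stands upright and fully home in the narrow bay at the far end, then come out so that the flap swings shut behind it. After that, push the open tin of screws through the gate in the same way, upright all the while, until it rests against the carton and the flap has shut behind it too. Leave the tape measure, the hex key set and the pliers where they lie.

Things in the scene. Friction and masses are not known exactly. Their poses are not given: they have to be found in the camera images.
- lane: Open-topped lane of bare aluminium sheet, fixed on the bench, 294 mm long; the bench top is its floor. Origin: on the bench, mid-gate; x points in through the gate along the lane, y left seen that way, z up. Fences 40 mm high, 4 mm thick; gate posts at x = 0, y = +-50 mm, 48 mm high. Feet reach 59 mm either side of the middle line, wing tips 68 mm.
- lane_mouth (a point): On the bench, middle of the lane's mouth, at lane x = -70 mm. From here two flared guide wings, 128 mm apart inside at the mouth, close in to 72 mm apart at the gate (x = 0).
- wide_bay_end (a point): On the bench, middle line, lane x = 100 mm. From the gate to here the lane is 80 mm wide inside (wide bay); from here it tapers to 54 mm inside at x = 143 mm.
- end_stop (a point): On the bench, middle of the end stop's inner face, lane x = 205 mm. The narrow end bay, 54 mm wide inside, runs from x = 143 mm to here.
- flap (a joint): Angle of the gate's flap, a 3 mm steel plate on an upright hinge at lane x = 0, y = +40 mm, 4 to 40 mm above the bench. 0 is shut (across the lane); it swings only inward (to lane +x), up to 1.55 rad. A light spring shuts it: 0.024 N m shut, 0.07 N m wide open. Its free edge sweeps the first 80 mm of the wide bay; a thing standing there keeps it from shutting.
- flap_tip (a point): Middle of the flap's free edge, 22 mm above the bench, 77 mm from the hinge.
- carton: Small white closed carton, 60 mm (its x) by 45 mm (its y) by 55 mm high, about 120 g; origin at the centre of its underside. It fits the narrow end bay only with its 60 mm side along the lane (either way round); home, its centre is at lane x = 175 mm.
- tin: Round open tin of screws, 64 mm across, 28 mm high, about 150 g; origin at the centre of its underside. It is too wide for the narrow bay; home, against the carton, its centre is at lane x = 113 mm.
- tape_measure: Tape measure, 74 x 88 x 40 mm, a loose bystander; origin at the centre of its underside.
- hex_key_set: Folding hex key set, 30 x 95 x 19 mm, a loose bystander; origin at the centre of its underside.
- pliers: Pliers, 46 x 156 x 14 mm, a loose bystander; origin at the centre of their underside.
Mind the look-alikes: they are no part of the job. Several things have the shape of the carton; the one meant has the colours described above. What is shaped like the tin but green is not meant.

How it is judged (in metres and radians):
On the way, in this order (a step that is already met when the one before it is completed fails the run):
1. the carton, standing on the bench, is in the gateway and holds the flap open (x of carton in the frame of lane between -0.015 and 0.06 m and y of carton in the frame of lane between -0.03 and 0.03 m and z of carton in the frame of lane below 0.012 m and value of joint flap above 0.3 rad), for 0.1 s.
2. the carton stands fully home in the narrow end bay and the flap is shut behind it, the tin still outside (x of carton in the frame of lane above 0.168 m and y of carton in the frame of lane between -0.012 and 0.012 m and z of carton in the frame of lane below 0.008 m and angle between carton's own z axis and vertical below 0.12 rad and linear speed of carton below 0.02 m/s and value of joint flap below 0.08 rad and (x of tin in the frame of lane below -0.02 m or y of tin in the frame of lane below -0.06 m or y of tin in the frame of lane above 0.06 m or z of tin in the frame of lane above 0.05 m)), for 0.2 s.
3. the tin, standing on the bench, is in the gateway and holds the flap open (x of tin in the frame of lane between -0.015 and 0.06 m and y of tin in the frame of lane between -0.03 and 0.03 m and z of tin in the frame of lane below 0.012 m and value of joint flap above 0.3 rad), for 0.1 s.
At the end, for the whole second after the job is handed in: The carton stands upright in the narrow end bay within 7 mm of fully home, the tin stands upright behind it within 8 mm of touching it when home, both within 12 mm of the lane's middle line and at rest, and the flap is shut (within 0.08 rad) (x of carton in the frame of lane above 0.168 m and y of carton in the frame of lane between -0.012 and 0.012 m and z of each of carton, tin in the frame of lane below 0.008 m and angle between each of carton, tin's own z axis and vertical below 0.12 rad and linear speed of each of carton, tin below 0.02 m/s and x of tin in the frame of lane above 0.105 m and y of tin in the frame of lane between -0.012 and 0.012 m and value of joint flap below 0.08 rad).
It fails at once if the tin is tipped by more than 30 degrees (screws spilled) (angle between tin's own z axis and vertical above 0.52 rad).
It fails at once if the tape measure is moved by more than 30 mm (distance of tape_measure from where it was at the start of the episode above 0.03 m).
It fails at once if the hex key set is moved by more than 30 mm (distance of hex_key_set from where it was at the start of the episode above 0.03 m).
It fails at once if the pliers is moved by more than 30 mm (distance of pliers from where it was at the start of the episode above 0.03 m).
It also fails if it takes over 72 s, if anything falls off the work surface, if the arm or the gripper's body presses on something with over 40 N, if the wrist force passes 120 N, or if a joint passes its speed limit or range.

## Working session

There is one attempt and no reset: what is moved stays moved. The work goes in short steps, Python scripts to look and compute and a tool call to move; the robot and the scene stay as the last step left them, time stands still between calls to the robot, and variables do not carry over. Pictures are saved under pics/ and viewed, at most 10 in all, crops included, and the job is handed in when it is done.

Besides the shell and the picture viewer there is one more tool, called as name(argument=value, ...), one argument or row to a line, values as JSON. servo_tool: Moves the arm, as the interface text tells. Its arguments: {"type":"object","properties":{"commands":{"type":"array","items":{"type":"array","items":{"type":"array","items":{"type":"number"}}}}},"required":["commands"]}

```bash
mkdir -p pics; cat > h.py <<'E'
import numpy as np, cv2
from station import r
def cap(n,f):
    c=r.capture(n); cv2.imwrite(f'pics/{f}.png',c['pixels'][:,:,::-1]); np.savez(f'pics/{f}.npz',K=c['camera_matrix'],d=c['dist'],R=c['R'],t=c['t']); return c
def w(f,uv,z=0):
    c=np.load(f'pics/{f}.npz'); R,t=c['R'],np.array(c['t']).ravel()
    p=cv2.undistortPoints(np.array(uv,float).reshape(-1,1,2),c['K'],np.array(c['d'],float)).reshape(-1,2)
    o=-R.T@t; out=[]
    for q in p:
        d=R.T@np.array([q[0],q[1],1]); out.append(o+d*(z-o[2])/d[2])
    return np.array(out)
E
python3 - <<'E'
from h import *
cap('top','t0');cap('side','s0')
s=r.sense();print(s)
E
```

```text
{'time_s': 0.1, 'joints': array([ 9.07913248e+01,  2.20867294e+01,  3.87881490e-01, -2.39879698e-02,
       -6.84110860e+01, -1.48152965e+01]), 'joint_velocities': array([-0.05724317, -0.13409012,  0.24020554,  0.11364922, -0.00930512,
       -0.0537317 ]), 'effort': array([-8.78008832e-04, -3.91687775e+01,  1.87936538e+01,  4.23205554e+00,
        1.34552483e-02, -7.47124636e-05]), 'tcp_pos': array([0.15133178, 0.60587527, 0.23257034]), 'ee_rot': array([[ 9.70157013e-01, -2.42477293e-01, -3.62762880e-04],
       [-2.42477537e-01, -9.70155113e-01, -1.92387060e-03],
       [ 1.14558673e-04,  1.95441841e-03, -9.99998084e-01]]), 'wrist_force': array([-0.02796775,  0.2657403 ,  0.82181525]), 'moment': array([-0.01365897,  0.03992676, -0.02250081]), 'gripper_force': 0.0, 'gripper_width': 0.9999696130557884}
```

View pics/t0.png

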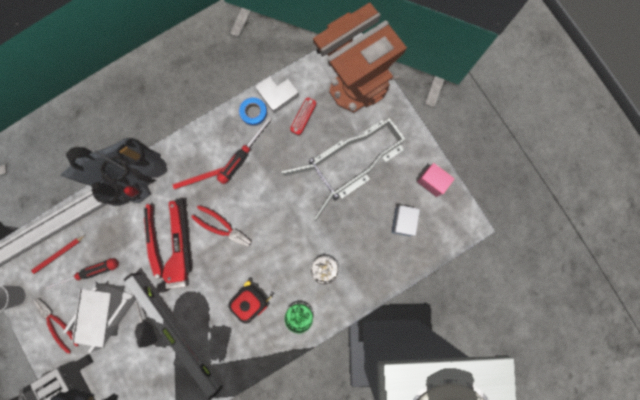

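View pics/s0.png

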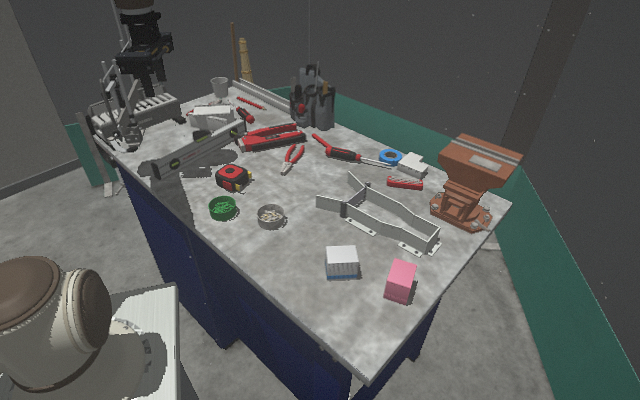

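Top view: the white carton is at about (406,219). Its look-alikes are the pink box (435,179), the white block (276,93) and the white box (93,318). The screw tin is at (324,268) and the green look-alike at (299,317). The lane's mouth is near (300,193), its gate near (323,178) and its end near (392,130). I'll check these in a close crop.

```bash
python3 - <<'E'
from h import *
im=cv2.imread('pics/t0.png')[110:290,270:460]
cv2.imwrite('pics/t0c.png',cv2.resize(im,None,fx=4,fy=3.3333*1.0,interpolation=cv2.INTER_CUBIC) if 0 else cv2.resize(im,(760,600) if 0 else (633,600),interpolation=cv2.INTER_CUBIC))
print(w('t0',[(406,219),(435,179),(324,268),(299,317),(323,178),(392,130),(248,302),(303,116),(225,225),(320,200),(440,380),(276,93)]))
c=np.load('pics/t0.npz');print(-c['R'].T@c['t'].ravel(), c['K'])
E
```

```text
[[0.48341688 0.08026145 0.        ]
 [0.57818885 0.00439247 0.        ]
 [0.37393148 0.27857285 0.        ]
 [0.26285298 0.33963757 0.        ]
 [0.58784247 0.27491436 0.        ]
 [0.7029337  0.10241665 0.        ]
 [0.29987929 0.45777758 0.        ]
 [0.74448711 0.31976464 0.        ]
 [0.48111155 0.51127889 0.        ]
 [0.53470139 0.28356902 0.        ]
 [0.10868541 0.01841932 0.        ]
 [0.80645698 0.38578152 0.        ]]
[0.41595625 0.27982116 0.88047504] [[372.20654649   0.         322.19657087]
 [  0.         372.20654649 206.78883745]
 [  0.           0.           1.        ]]
```

View pics/t0c.png

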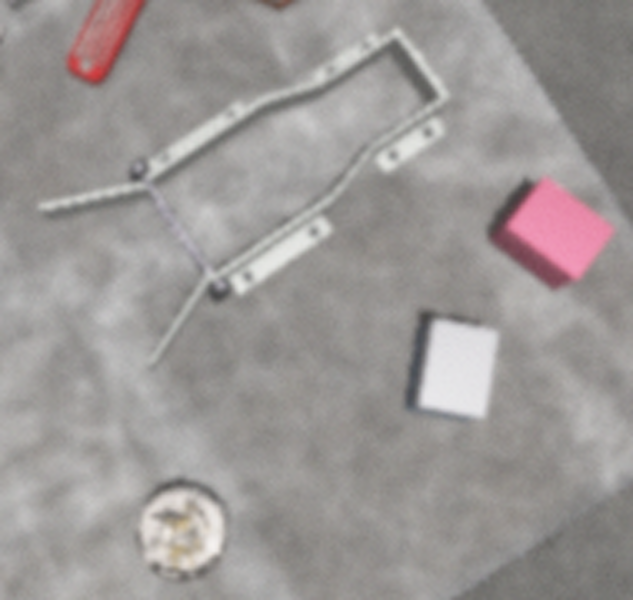

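The white carton's top is at crop (458,367) and the screw tin at (182,528). The gate posts are at (139,170) and (220,288), and the lane's end corners at (398,32) and (446,97).

```bash
cat >> h.py <<'E'
def fc(p): return np.array(p,float)/3.3333+[270,110]
def lanefit(O=None):
    pts=[w('t0',fc([p]),z)[0,:2] for p,z in [((139,170),.048),((220,288),.048),((398,32),.04),((446,97),.04),((43,208),.04),((153,365),.04)]]
    loc=np.array([[0,.05],[0,-.05],[.207,.029],[.207,-.029],[-.07,.066],[-.07,-.066]])
    P=np.array(pts); a=loc-loc.mean(0); b=P-P.mean(0)
    th=np.arctan2((a[:,0]*b[:,1]-a[:,1]*b[:,0]).sum(),(a*b).sum())
    R=np.array([[np.cos(th),-np.sin(th)],[np.sin(th),np.cos(th)]])
    o=P.mean(0)-R@loc.mean(0)
    return o,R,th,(P-(o+loc@R.T))
E
python3 - <<'E'
from h import *
o,R,th,res=lanefit();print(o,np.degrees(th),res*1000)
c=w('t0',fc([(433,317),(497,328),(485,417),(418,409)]),.055)[:,:2]
print(c,c.mean(0),np.linalg.norm(np.diff(c,axis=0),axis=1)); 
e=(c[0]-c[3])+(c[1]-c[2]);print('long dir',np.degrees(np.arctan2(e[1],e[0])))
t=w('t0',fc([(182,528)]),.028)[0,:2];print(t)
print('lane frame',(c.mean(0)-o)@R,(t-o)@R)
for n,u in [('tip',(-.07,0)),('end',(.205,0)),('pre',(-.14,0))]: print(n,o+R@np.array(u))
for n,q in [('hex',(303,116)),('pink',(435,179))]: print(n,(w('t0',[q],.02)[0,:2]-o)@R)
E
```

```text
[0.57793832 0.27272475] -56.81733178282226 [[-1.06333008 -0.18828497]
 [-0.67719364  1.64992502]
 [-0.12410549 -0.13744292]
 [ 0.30231572  0.3884936 ]
 [ 0.91995462 -0.41302225]
 [ 0.64235886 -1.29966849]]
[[0.51078385 0.10479459]
 [0.50213631 0.06191342]
 [0.44273318 0.07335358]
 [0.44940416 0.1179849 ]] [0.47626437 0.08951162] [0.04374442 0.0604947  0.04512712]
long dir -11.525929164047339
[0.37432812 0.27727758]
lane frame [ 0.09768937 -0.18536837] [-0.11524831 -0.16791567]
tip [0.53962662 0.33130985]
end [0.69013689 0.10115412]
pre [0.50131491 0.38989494]
hex [0.04845975 0.15839282]
pink [ 0.21745939 -0.1463113 ]
```

servo_tool(
  commands=[
    [[0, 20, 20, 3, 0, 0, 0], [0, 50, 48, 7, 0, 0, 0], [0, 80, 77, 11, 0, 0, 0], [0, 110, 105, 15, 0, 0, 0], [0, 140, 134, 19, 0, 0, 0]],
  ],
)

```text
time_s: 0.6
tcp_pos: [0.2553, 0.4407, 0.214]
ee_rot: [[0.97, -0.242, -0.0], [-0.242, -0.97, -0.001], [-0.0, 0.001, -1.0]]
wrist_force: [0.3, 0.4, -0.6]
gripper_width: 1.001
gripper_force: 0.0
```

servo_tool(
  commands=[
    [[0, 30, 29, 4, 0, 0, 0], [0, 60, 58, 8, 0, 0, 0], [0, 90, 86, 12, 0, 0, 0], [0, 120, 115, 16, 0, 0, 0], [0, 150, 144, 20, 0, 0, 0]],
  ],
)

```text
time_s: 1.1
tcp_pos: [0.3658, 0.2646, 0.1943]
ee_rot: [[0.97, -0.242, -0.0], [-0.242, -0.97, -0.0], [-0.0, 0.0, -1.0]]
wrist_force: [0.4, 0.1, -0.4]
gripper_width: 0.999
gripper_force: 0.0
```

servo_tool(
  commands=[
    [[0, 30, 29, 8, 0, 0, -0.01], [0, 60, 58, 16, 0, 0, -0.02], [0, 90, 86, 24, 0, 0, -0.03], [0, 120, 115, 32, 0, 0, -0.04], [0, 150, 144, 40, 0, 0, -0.044]],
  ],
)

```text
time_s: 1.6
tcp_pos: [0.4765, 0.0887, 0.1541]
ee_rot: [[0.98, -0.199, -0.0], [-0.199, -0.98, 0.0], [-0.0, 0.0, -1.0]]
wrist_force: [0.5, 0.7, 0.5]
gripper_width: 0.998
gripper_force: 0.0
```

```bash
cat >> h.py <<'E'
O,LR,TH,_=lanefit()
def plan(xy,z,hd):
    s=r.sense(); E=s['ee_rot']; h=np.degrees(np.arctan2(E[1,0],E[0,0]))
    d=np.array([xy[0],xy[1],z])-s['tcp_pos']
    print('t',s['time_s'],'tcp',s['tcp_pos'].round(4),'hd',h.round(2),'F',s['wrist_force'].round(1),'gw',round(s['gripper_width'],3),'lane',((s['tcp_pos'][:2]-O)@LR).round(4))
    print('shift mm',(E.T@d*1000).round(1),'az',round(-np.radians(hd-h),4), 'j',s['joints'].round(0))
def lane(x,y): return O+LR@np.array([x,y])
E
python3 - <<'E'
from h import *
plan((.476,.0895),.055,-11.5)
cap('wrist','w1')
E
```

```text
t 1.6 tcp [0.4765 0.0887 0.1541] hd -11.48 F [0.5 0.7 0.5] gw 0.998 lane [ 0.0985 -0.1856]
shift mm [-0.7 -0.7 99.1] az 0.0003 j [ 30.  13. -25.  -0. -52.  49.]
```

View pics/w1.png

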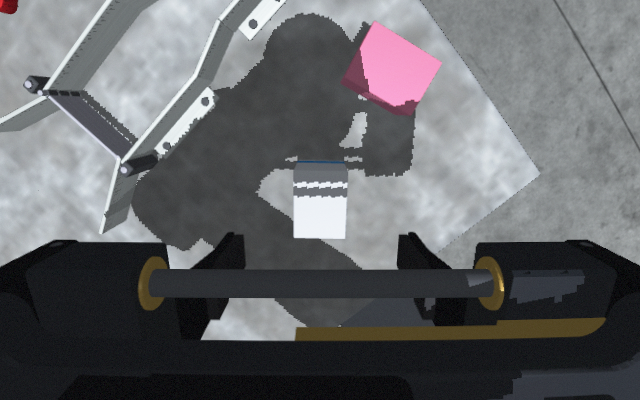

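The wrist view shows the white carton, its top at about (320,211), centred and square between the open fingers. The pink box, at (395,65), is clear. I'll go down and grip.

servo_tool(
  commands=[
    [[0, -1, -1, 20, 0, 0, 0], [0, -1, -1, 45, 0, 0, 0], [0, -1, -1, 70, 0, 0, 0], [0, -1, -1, 90, 0, 0, 0], [0, -1, -1, 99, 0, 0, 0]],
  ],
)

```text
time_s: 2.15
tcp_pos: [0.4739, 0.0908, 0.0536]
ee_rot: [[0.98, -0.2, -0.004], [-0.2, -0.98, -0.002], [-0.003, 0.003, -1.0]]
wrist_force: [0.2, -0.4, 0.1]
gripper_width: 0.999
gripper_force: 0.0
```

servo_tool(
  commands=[
    [[0.3, 0, 0, 0, 0, 0, 0], [0.5, 0, 0, 0, 0, 0, 0], [0.7, 0, 0, 0, 0, 0, 0], [1, 0, 0, 0, 0, 0, 0], [1, 0, 0, 0, 0, 0, 0]],
  ],
)

```text
time_s: 2.65
tcp_pos: [0.4756, 0.0917, 0.0563]
ee_rot: [[0.98, -0.199, 0.001], [-0.199, -0.98, 0.001], [0.001, -0.001, -1.0]]
wrist_force: [0.6, 1.3, -0.0]
gripper_width: 0.628
gripper_force: 0.0
```

```bash
python3 - <<'E'
from h import *
p=lane(-.13,0);print(p)
plan(p,.08,np.degrees(TH))
E
```

```text
[0.50678801 0.38152564]
t 2.65 tcp [0.4756 0.0917 0.0563] hd -11.5 F [ 0.6  1.3 -0. ] gw 0.628 lane [ 0.0955 -0.1847]
shift mm [ -27.2 -290.2  -23.5] az 0.7909 j [ 30.  21. -32.   0. -37.  48.]
```

servo_tool(
  commands=[
    [[1, 0, 0, 0, 0, 0, 0], [1, 0, 0, 0, 0, 0, 0], [1, 0, 0, 0, 0, 0, 0], [1, 0, 0, 0, 0, 0, 0], [1, 0, 0, 0, 0, 0, 0]],
  ],
)

```text
time_s: 3.15
tcp_pos: [0.4753, 0.0914, 0.0559]
ee_rot: [[0.98, -0.199, 0.0], [-0.199, -0.98, -0.0], [0.0, 0.0, -1.0]]
wrist_force: [-1.4, -1.6, 5.4]
gripper_width: 0.514
gripper_force: 29.9
```

```bash
python3 - <<'E'
from h import *
p=lane(-.13,0)
plan(p,.08,np.degrees(TH))
E
```

```text
t 3.15 tcp [0.4753 0.0914 0.0559] hd -11.49 F [-1.4 -1.6  5.4] gw 0.514 lane [ 0.0956 -0.1852]
shift mm [ -27.  -290.6  -24.2] az 0.791 j [ 30.  21. -32.   0. -37.  48.]
```

servo_tool(
  commands=[
    [[1, 0, 0, -20, 0, 0, 0], [1, 0, 0, -45, 0, 0, 0], [1, -3, -30, -60, 0, 0, 0], [1, -7, -70, -65, 0, 0, 0], [1, -11, -110, -65, 0, 0, 0]],
  ],
)

```text
time_s: 3.65
tcp_pos: [0.4868, 0.2028, 0.1213]
ee_rot: [[0.98, -0.201, 0.002], [-0.201, -0.98, 0.002], [0.001, -0.002, -1.0]]
wrist_force: [1.0, -0.0, -1.4]
gripper_width: 0.515
gripper_force: 29.9
```

servo_tool(
  commands=[
    [[1, -4, -40, 0, 0, 0, 0.08], [1, -8, -80, 0, 0, 0, 0.18], [1, -12, -120, 0, 0, 0, 0.28], [1, -15, -155, 0, 0, 0, 0.38], [1, -16, -180, 0, 0, 0, 0.48]],
  ],
)

```text
time_s: 4.15
tcp_pos: [0.5062, 0.3834, 0.1193]
ee_rot: [[0.775, -0.632, -0.001], [-0.632, -0.775, -0.0], [-0.001, 0.001, -1.0]]
wrist_force: [0.5, 0.1, -0.8]
gripper_width: 0.517
gripper_force: 29.9
```

servo_tool(
  commands=[
    [[1, 0, 0, 0, 0, 0, 0.1], [1, 0, 0, 0, 0, 0, 0.2], [1, 0, 0, 0, 0, 0, 0.28], [1, 0, 0, 0, 0, 0, 0.311], [1, 0, 0, 0, 0, 0, 0.311]],
  ],
)

```text
time_s: 4.65
tcp_pos: [0.5062, 0.3809, 0.1194]
ee_rot: [[0.547, -0.837, -0.001], [-0.837, -0.547, -0.001], [-0.0, 0.002, -1.0]]
wrist_force: [-0.7, 0.3, -1.1]
gripper_width: 0.516
gripper_force: 29.9
```

```bash
python3 - <<'E'
from h import *
p=lane(-.13,0)
plan(p,.0559,np.degrees(TH))
cap('wrist','w2')
E
```

```text
t 4.65 tcp [0.5062 0.3809 0.1194] hd -56.83 F [-0.7  0.3 -1.1] gw 0.516 lane [-0.1298 -0.0008]
shift mm [-0.2 -0.9 63.5] az -0.0003 j [ 52.  28.  -7.  -0. -55. -18.]
```

View pics/w2.png

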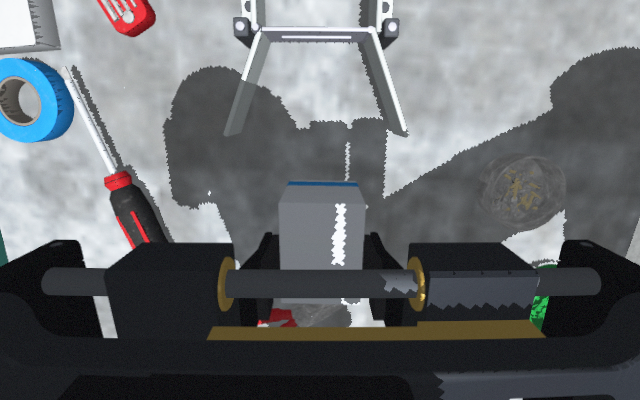

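The carton is held square and facing the lane mouth, with posts at (241,27) and (391,25). I'll check the lateral alignment from this view.

```bash
python3 - <<'E'
from h import *
for n,uv,z in [('posts',[(241,27),(391,25)],.048),('wing tops',[(270,30),(364,30)],.04),('wingtips',[(238,108),(404,134)],.0),('driver',[(118,180),(145,240)],.015),('cart top front',[(279,204),(365,203)],.055+.0635),('cart bottom',[(288,183),(358,183)],.0635)]:
    print(n,(( w('w2',uv,z)[:,:2]-O)@LR*1000).round(1))
E
```

```text
posts [[ -1.6  49.9]
 [ -0.4 -47.1]]
wing tops [[ -1.7  32.3]
 [ -1.7 -30.7]]
wingtips [[-52.1  67.3]
 [-73.4 -72.9]]
driver [[-110.   170.4]
 [-165.   155.6]]
cart top front [[-99.9  19.6]
 [-99.3 -24.1]]
cart bottom [[-101.6   20.5]
 [-101.6  -27. ]]
```

servo_tool(
  commands=[
    [[1, 0, -2, 20, 0, 0, 0], [1, 0, -2, 40, 0, 0, 0], [1, 0, -2, 55, 0, 0, 0], [1, 0, -2, 62, 0, 0, 0], [1, 0, -2, 63, 0, 0, 0]],
  ],
)

```text
time_s: 5.2
tcp_pos: [0.5082, 0.3819, 0.0568]
ee_rot: [[0.548, -0.837, -0.001], [-0.837, -0.548, -0.001], [0.0, 0.001, -1.0]]
wrist_force: [0.6, 0.0, -0.3]
gripper_width: 0.513
gripper_force: 29.9
```

servo_tool(
  commands=[
    [[1, 10, 0, 0, 0, 0, 0], [1, 30, 0, 0, 0, 0, 0], [1, 50, 0, 0, 0, 0, 0], [1, 70, 0, 0, 0, 0, 0], [1, 85, 0, 0, 0, 0, 0]],
  ],
)

```text
time_s: 5.7
tcp_pos: [0.556, 0.3098, 0.0585]
ee_rot: [[0.547, -0.837, 0.001], [-0.837, -0.547, 0.001], [-0.0, -0.002, -1.0]]
wrist_force: [-0.6, 0.6, -1.3]
gripper_width: 0.516
gripper_force: 29.9
```

servo_tool(
  commands=[
    [[1, 15, 0, 0, 0, 0, 0], [1, 30, 0, 0, 0, 0, 0], [1, 45, 0, 0, 0, 0, 0], [1, 60, 0, 0, 0, 0, 0], [1, 75, 0, 0, 0, 0, 0]],
  ],
)

```text
time_s: 6.2
tcp_pos: [0.5962, 0.2469, 0.0573]
ee_rot: [[0.547, -0.837, -0.001], [-0.837, -0.547, -0.001], [0.0, 0.001, -1.0]]
wrist_force: [-1.1, 0.1, -1.8]
gripper_width: 0.517
gripper_force: 29.9
```

```bash
python3 - <<'E'
from h import *
plan(lane(.17,0.0012),.0559,np.degrees(TH))
cap('wrist','w3')
E
```

```text
t 6.2 tcp [0.5962 0.2469 0.0573] hd -56.82 F [-1.1  0.1 -1.8] gw 0.517 lane [0.0316 0.0012]
shift mm [ 1.384e+02 -1.000e-01  1.500e+00] az -0.0001 j [ 37.  33.  -8.   0. -48.  -4.]
```

View pics/w3.png

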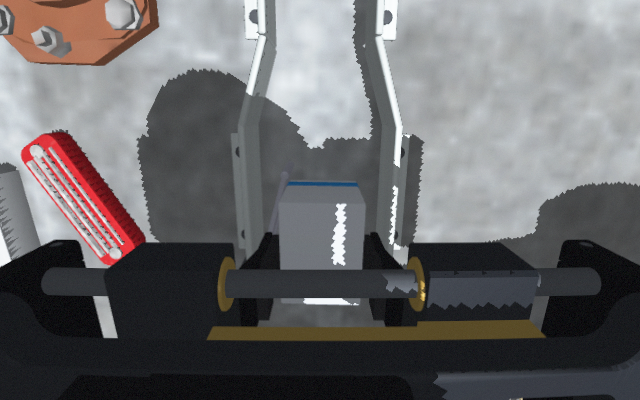

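The carton stands in the gateway with the flap, at (283,185), held open beside it. The narrow bay's walls, at about (268,40) and (381,40), straddle the carton's middle at column 322, so I'll go on.

servo_tool(
  commands=[
    [[1, 15, 0, 1, 0, 0, 0], [1, 30, 0, 1, 0, 0, 0], [1, 45, 0, 1, 0, 0, 0], [1, 60, 0, 1, 0, 0, 0], [1, 70, 0, 1, 0, 0, 0]],
  ],
)

```text
time_s: 6.75
tcp_pos: [0.635, 0.1882, 0.0565]
ee_rot: [[0.547, -0.837, -0.0], [-0.837, -0.547, -0.0], [0.0, 0.0, -1.0]]
wrist_force: [-0.8, 0.9, -1.2]
gripper_width: 0.517
gripper_force: 29.9
```

servo_tool(
  commands=[
    [[1, 10, 0, 0, 0, 0, 0], [1, 20, 0, 0, 0, 0, 0], [1, 30, 0, 0, 0, 0, 0], [1, 40, 0, 0, 0, 0, 0], [1, 50, 0, 0, 0, 0, 0]],
  ],
)

```text
time_s: 7.25
tcp_pos: [0.662, 0.1473, 0.0566]
ee_rot: [[0.547, -0.837, 0.0], [-0.837, -0.547, 0.0], [0.0, -0.0, -1.0]]
wrist_force: [-0.7, -0.7, -1.2]
gripper_width: 0.513
gripper_force: 29.9
```

```bash
python3 - <<'E'
from h import *
plan(lane(.175,0.0012),.0555,np.degrees(TH))
cap('wrist','w4')
E
```

```text
t 7.25 tcp [0.662  0.1473 0.0566] hd -56.81 F [-0.7 -0.7 -1.2] gw 0.513 lane [0.151  0.0017]
shift mm [24.   0.5  1.1] az 0.0001 j [ 26.  36.  -3.   0. -51.   7.]
```

View pics/w4.png

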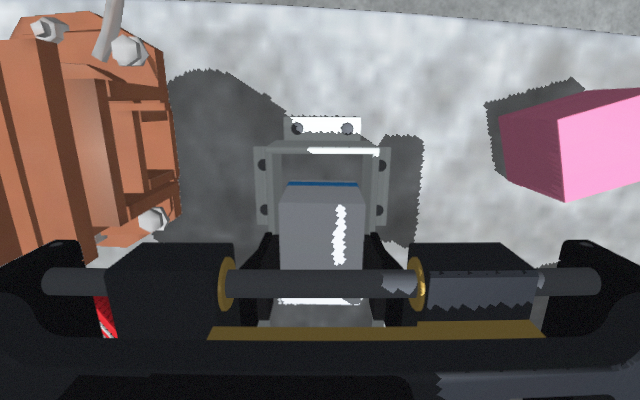

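The carton is mostly in the narrow bay, with the end stop at (320,150). The brown press on the left, nearest at (178,170), may come close to the gripper body, so I'll check that clearance before going on.

```bash
python3 - <<'E'
from h import *
L=lambda f,p,z:((w(f,p,z)[:,:2]-O)@LR*1000).round(0).tolist()
for z in (.0,.05,.1,.15,.2,.25):
    print(z,'top head corners (405,47),(367,84),(329,57)',L('t0',[(405,47),(367,84),(329,57)],z))
    print('   w4 (178,170),(165,95),(80,262)',L('w4',[(178,170),(165,95),(80,262)],z))
# triangulate head corners top vs side
def P(f):
    c=np.load(f'pics/{f}.npz');return np.c_[c['R'],c['t'].ravel()],c
def tri(a,b):
    P1,c1=P('t0');P2,c2=P('s0')
    u=lambda q,c:cv2.undistortPoints(np.array([[q]],float),c['K'],np.array(c['d'],float)).reshape(2,1)
    X=cv2.triangulatePoints(P1,P2,u(a,c1),u(b,c2)).ravel();X=X[:3]/X[3]
    return X.round(3),((X[:2]-O)@LR*1000).round(0)
for a,b in [((367,84),(440,160)),((367,84),(505,178)),((329,57),(440,160)),((405,47),(505,178)),((405,47),(520,150))]: print(a,b,tri(a,b))
E
```

```text
0.0 top head corners (405,47),(367,84),(329,57) [[369.0, 170.0], [230.0, 143.0], [194.0, 257.0]]
   w4 (178,170),(165,95),(80,262) [[188.0, 98.0], [237.0, 101.0], [118.0, 183.0]]
0.05 top head corners (405,47),(367,84),(329,57) [[343.0, 153.0], [212.0, 127.0], [177.0, 235.0]]
   w4 (178,170),(165,95),(80,262) [[198.0, 75.0], [234.0, 77.0], [144.0, 139.0]]
0.1 top head corners (405,47),(367,84),(329,57) [[317.0, 135.0], [193.0, 112.0], [161.0, 212.0]]
   w4 (178,170),(165,95),(80,262) [[207.0, 51.0], [232.0, 53.0], [171.0, 95.0]]
0.15 top head corners (405,47),(367,84),(329,57) [[290.0, 118.0], [175.0, 96.0], [145.0, 190.0]]
   w4 (178,170),(165,95),(80,262) [[216.0, 28.0], [230.0, 29.0], [197.0, 51.0]]
0.2 top head corners (405,47),(367,84),(329,57) [[264.0, 101.0], [156.0, 81.0], [128.0, 168.0]]
   w4 (178,170),(165,95),(80,262) [[226.0, 4.0], [227.0, 5.0], [223.0, 8.0]]
0.25 top head corners (405,47),(367,84),(329,57) [[238.0, 84.0], [138.0, 65.0], [112.0, 146.0]]
   w4 (178,170),(165,95),(80,262) [[235.0, -19.0], [225.0, -19.0], [249.0, -36.0]]
(367, 84) (440, 160) (array([0.736, 0.185, 0.172]), array([160.,  84.]))
(367, 84) (505, 178) (array([0.821, 0.145, 0.121]), array([240., 134.]))
(329, 57) (440, 160) (array([0.814, 0.263, 0.114]), array([138., 192.]))
(405, 47) (505, 178) (array([0.828, 0.098, 0.165]), array([283., 113.]))
(405, 47) (520, 150) (array([0.816, 0.101, 0.224]), array([274., 105.]))
```

The body's left end could meet the press if I carry on square. I'll release the carton here, inside the bay mouth, turn the gripper 90° and push the last 24 mm from behind with the fingers shut.

servo_tool(
  commands=[
    [[1, 0, 0, 1, 0, 0, 0], [0.5, 0, 0, 1, 0, 0, 0], [0.2, 0, 0, 1, 0, 0, 0], [0, 0, 0, 1, 0, 0, 0], [0, 0, 0, 0, 0, 0, 0]],
  ],
)

```text
time_s: 7.8
tcp_pos: [0.6613, 0.1483, 0.0565]
ee_rot: [[0.548, -0.837, -0.0], [-0.837, -0.548, 0.0], [-0.0, 0.0, -1.0]]
wrist_force: [0.6, 0.5, 0.3]
gripper_width: 0.701
gripper_force: 0.0
```

servo_tool(
  commands=[
    [[0, -10, 0, 0, 0, 0, 0], [0, -30, 0, 0, 0, 0, 0], [0, -55, 0, -5, 0, 0, 0], [0, -85, 0, -20, 0, 0, 0], [0, -110, 0, -40, 0, 0, 0]],
  ],
)

```text
time_s: 8.3
tcp_pos: [0.5994, 0.2411, 0.0958]
ee_rot: [[0.548, -0.837, -0.002], [-0.837, -0.548, -0.001], [-0.0, 0.003, -1.0]]
wrist_force: [0.5, 0.4, 0.3]
gripper_width: 0.994
gripper_force: 0.0
```

servo_tool(
  commands=[
    [[0.4, -5, 0, -30, 0, 0, 0.14], [0.8, -5, 0, -40, 0, 0, 0.28], [1, -5, 0, -40, 0, 0, 0.42], [1, -5, 0, -40, 0, 0, 0.56], [1, -5, 0, -40, 0, 0, 0.7]],
  ],
)

```text
time_s: 8.8
tcp_pos: [0.598, 0.2448, 0.1368]
ee_rot: [[-0.126, -0.992, 0.0], [-0.992, 0.126, 0.001], [-0.001, -0.0, -1.0]]
wrist_force: [-0.2, 0.2, -0.1]
gripper_width: 0.632
gripper_force: 0.0
```

servo_tool(
  commands=[
    [[1, 0, 0, 0, 0, 0, 0.14], [1, 0, 0, 0, 0, 0, 0.28], [1, 0, 0, 0, 0, 0, 0.42], [1, 0, 0, 0, 0, 0, 0.56], [1, 0, 0, 0, 0, 0, 0.7]],
  ],
)

```text
time_s: 9.3
tcp_pos: [0.598, 0.2447, 0.1366]
ee_rot: [[-0.735, -0.678, -0.0], [-0.678, 0.735, 0.0], [-0.0, 0.0, -1.0]]
wrist_force: [-0.4, 0.0, 0.1]
gripper_width: 0.172
gripper_force: 0.0
```

```bash
python3 - <<'E'
from h import *
plan(lane(.06,0.001),.032,np.degrees(TH)-90)
cap('wrist','w5')
E
```

```text
t 9.3 tcp [0.598  0.2447 0.1366] hd -137.34 F [-0.4  0.   0.1] gw 0.172 lane [0.0344 0.0015]
shift mm [  4.7 -25.2 104.6] az 0.1655 j [ 37.  28.  -4.  -0. -58. -84.]
```

View pics/w5.png

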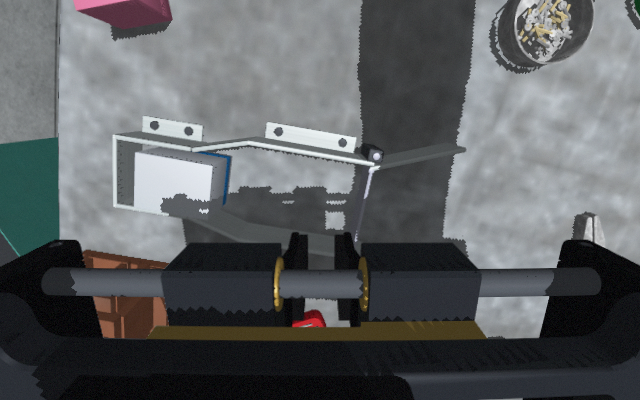

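The carton stands upright in the bay at about (175,180) and the flap, at (365,195), is shut. I'll finish the turn, lower behind the carton and push.

servo_tool(
  commands=[
    [[1, 5, -8, 15, 0, 0, 0.1], [1, 5, -15, 40, 0, 0, 0.165], [1, 5, -15, 65, 0, 0, 0.165], [1, 5, -15, 90, 0, 0, 0.165], [1, 5, -15, 105, 0, 0, 0.165]],
  ],
)

```text
time_s: 9.85
tcp_pos: [0.6039, 0.2295, 0.0295]
ee_rot: [[-0.833, -0.554, -0.003], [-0.554, 0.833, -0.001], [0.003, 0.0, -1.0]]
wrist_force: [-0.9, 0.1, 0.6]
gripper_width: 0.005
gripper_force: 0.0
```

servo_tool(
  commands=[
    [[1, 0, -10, 0, 0, 0, 0], [1, 0, -23, 0, 0, 0, 0], [1, 0, -36, 0, 0, 0, 0], [1, 0, -46, 0, 0, 0, 0], [1, 0, -52, 0, 0, 0, 0]],
  ],
)

```text
time_s: 10.35
tcp_pos: [0.6351, 0.185, 0.0326]
ee_rot: [[-0.835, -0.551, 0.002], [-0.551, 0.835, 0.001], [-0.002, -0.0, -1.0]]
wrist_force: [-0.4, -0.2, -0.3]
gripper_width: 0.007
gripper_force: 0.0
```

```bash
python3 - <<'E'
from h import *
plan(lane(.132,0.001),.032,np.degrees(TH)-90)
E
```

```text
t 10.35 tcp [0.6351 0.185  0.0326] hd -146.58 F [-0.4 -0.2 -0.3] gw 0.007 lane [ 1.047e-01 -1.000e-04]
shift mm [ -1.  -27.3   0.6] az 0.0042 j [ 30.  36.  -7.   0. -47. -87.]
```

servo_tool(
  commands=[
    [[1, 0, -5, 0, 0, 0, 0], [1, 0, -10, 0, 0, 0, 0], [1, 0, -15, 0, 0, 0, 0], [1, 0, -19, 0, 0, 0, 0], [1, 0, -22, 0, 0, 0, 0]],
  ],
)

```text
time_s: 10.85
tcp_pos: [0.6463, 0.1682, 0.0319]
ee_rot: [[-0.834, -0.552, 0.001], [-0.552, 0.834, 0.0], [-0.001, -0.0, -1.0]]
wrist_force: [-1.5, 1.4, 2.6]
gripper_width: 0.002
gripper_force: 1.5
```

servo_tool(
  commands=[
    [[1, 0, -1, 0, 0, 0, 0], [1, 0, -2, 0, 0, 0, 0], [1, 0, -3, 0, 0, 0, 0], [1, 0, -4, 0, 0, 0, 0], [1, 0, -4, 0, 0, 0, 0]],
  ],
)

```text
time_s: 11.35
tcp_pos: [0.6484, 0.1648, 0.0318]
ee_rot: [[-0.834, -0.552, 0.001], [-0.552, 0.834, 0.0], [-0.001, -0.0, -1.0]]
wrist_force: [-1.5, 3.0, 4.4]
gripper_width: 0.002
gripper_force: 1.8
```

```bash
python3 - <<'E'
from h import *
plan(lane(.132,0.001),.032,np.degrees(TH)-90)
E
```

```text
t 11.35 tcp [0.6484 0.1648 0.0318] hd -146.48 F [-1.5  3.   4.4] gw 0.002 lane [ 1.289e-01 -1.000e-04]
shift mm [-1.  -3.1 -0.2] az 0.0059 j [ 28.  37.  -6.   0. -47. -85.]
```

servo_tool(
  commands=[
    [[1, 0, -1, 0, 0, 0, 0], [1, 0, -2, 0, 0, 0, 0], [1, 0, -3, 0, 0, 0, 0], [1, 0, -3, 0, 0, 0, 0], [1, 0, -3, 0, 0, 0, 0]],
  ],
)

```text
time_s: 11.85
tcp_pos: [0.65, 0.162, 0.0315]
ee_rot: [[-0.834, -0.552, 0.0], [-0.552, 0.834, 0.0], [-0.0, -0.0, -1.0]]
wrist_force: [-1.9, 2.4, 3.8]
gripper_width: 0.002
gripper_force: 2.0
```

servo_tool(
  commands=[
    [[1, 0, -1, 0, 0, 0, 0], [1, 0, -2, 0, 0, 0, 0], [1, 0, -3, 0, 0, 0, 0], [1, 0, -3, 0, 0, 0, 0], [1, 0, -3, 0, 0, 0, 0]],
  ],
)

```text
time_s: 12.35
tcp_pos: [0.6513, 0.1619, 0.0316]
ee_rot: [[-0.833, -0.553, 0.001], [-0.553, 0.833, 0.003], [-0.002, 0.002, -1.0]]
wrist_force: [-4.4, 10.2, 5.8]
gripper_width: 0.01
gripper_force: 5.6
```

```bash
python3 - <<'E'
from h import *
plan(lane(.132,0.001),.032,np.degrees(TH)-90)
cap('wrist','w6'); im=cv2.imread('pics/w6.png')
cv2.imwrite('pics/w6c.png',cv2.resize(im[60:300,60:380],None,fx=2.4,fy=2.4,interpolation=cv2.INTER_CUBIC))
E
```

```text
t 12.35 tcp [0.6513 0.1619 0.0316] hd -146.46 F [-4.4 10.2  5.8] gw 0.01 lane [0.1329 0.0007]
shift mm [-0.3  0.9 -0.4] az 0.0063 j [ 28.  37.  -5.  -0. -48. -84.]
```

View pics/w6c.png

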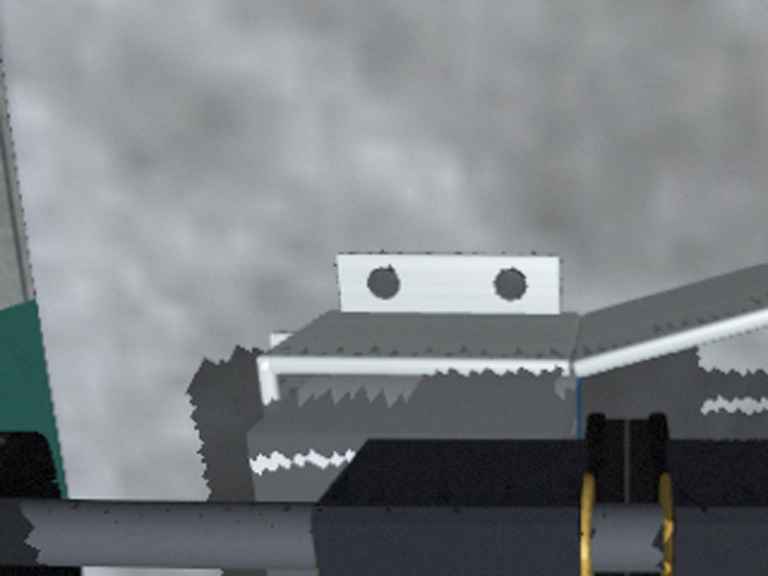

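The push force rose to 11 N and the carton stopped moving, and the view shows its far face against the end stop at (265,380). It is home, so I'll back off, rise and go to the tin.

servo_tool(
  commands=[
    [[1, 0, 5, 0, 0, 0, 0], [1, 0, 20, 0, 0, 0, 0], [1, 0, 40, -25, 0, 0, 0], [1, 0, 65, -65, 0, 0, 0], [1, 0, 90, -110, 0, 0, 0]],
  ],
)

```text
time_s: 12.9
tcp_pos: [0.6003, 0.2336, 0.1391]
ee_rot: [[-0.834, -0.551, -0.005], [-0.551, 0.834, -0.003], [0.006, -0.0, -1.0]]
wrist_force: [1.0, 1.1, -0.3]
gripper_width: 0.007
gripper_force: 0.0
```

```bash
python3 - <<'E'
from h import *
plan(lane(-.1152,-.1679),.12,np.degrees(TH))
cap('wrist','w7');cap('top','t7');cap('side','s7')
im=cv2.imread('pics/w7.png');im2=cv2.imread('pics/t7.png')[110:290,270:460]
cv2.imwrite('pics/w7c.png',np.vstack([im[:240,:520],cv2.resize(im2[:120],(520,328),interpolation=cv2.INTER_CUBIC)]))
E
```

```text
t 12.9 tcp [0.6003 0.2336 0.1391] hd -146.55 F [ 1.   1.1 -0.3] gw 0.007 lane [ 0.0449 -0.0027]
shift mm [164.3 160.9  20. ] az -1.5661 j [ 36.  28.  -4.   0. -58. -92.]
```

View pics/w7c.png

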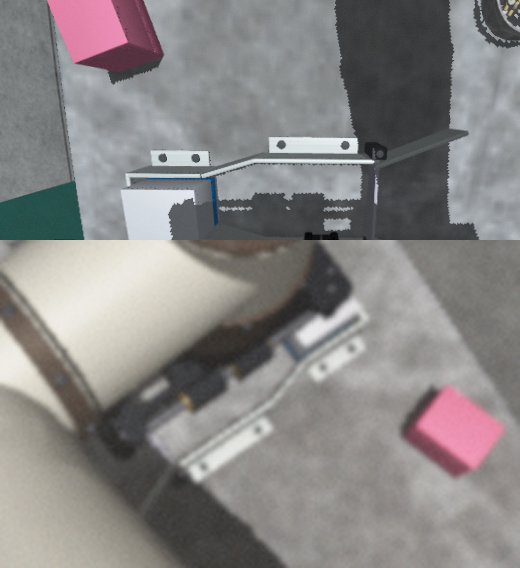

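The carton fills the end bay at (160,205) and the flap, at (375,195), is shut behind it. Now the tin.

servo_tool(
  commands=[
    [[1, 20, 20, 0, 0, 0, 0], [1, 60, 59, 0, 0, 0, 0], [1, 98, 97, 0, 0, 0, 0], [1, 135, 133, 0, 0, 0, 0], [1, 164, 161, 0, 0, 0, 0]],
  ],
)

```text
time_s: 13.55
tcp_pos: [0.3758, 0.2759, 0.1385]
ee_rot: [[-0.835, -0.55, -0.002], [-0.55, 0.835, -0.003], [0.004, -0.001, -1.0]]
wrist_force: [0.1, 1.7, 1.0]
gripper_width: 0.008
gripper_force: 0.0
```

servo_tool(
  commands=[
    [[0, 0, 0, 0, 0, 0, -0.14], [0, 0, 0, 0, 0, 0, -0.28], [0, 0, 0, 0, 0, 0, -0.42], [0, 0, 0, 0, 0, 0, -0.56], [0, 0, 0, 0, 0, 0, -0.7]],
  ],
)

```text
time_s: 14.05
tcp_pos: [0.3774, 0.2759, 0.1386]
ee_rot: [[-0.278, -0.961, -0.002], [-0.961, 0.278, -0.003], [0.004, 0.001, -1.0]]
wrist_force: [-0.6, 0.3, 1.1]
gripper_width: 0.372
gripper_force: 0.0
```

servo_tool(
  commands=[
    [[0, 0, 0, 0, 0, 0, -0.14], [0, 0, 0, 0, 0, 0, -0.28], [0, 0, 0, 0, 0, 0, -0.42], [0, 0, 0, 0, 0, 0, -0.56], [0, 0, 0, 0, 0, 0, -0.7]],
  ],
)

```text
time_s: 14.55
tcp_pos: [0.3774, 0.2758, 0.1385]
ee_rot: [[0.406, -0.914, -0.002], [-0.914, -0.406, -0.003], [0.002, 0.004, -1.0]]
wrist_force: [-0.3, 1.1, 0.3]
gripper_width: 0.83
gripper_force: 0.0
```

```bash
python3 - <<'E'
from h import *
plan((.3743,.2773),.12,np.degrees(TH))
L=lambda f,p,z:((w(f,p,z)[:,:2]-O)@LR*1000).round(1).tolist()
print('carton top edges',L('w7',[(122,190),(195,190)],.055))
print('tin w2',w('w2',[(522,188)],.028),'w5',w('w5',[(547,27)],.028))
c=cap('wrist','w8'); 
# reproject tin rim centre estimate
k=np.load('pics/w8.npz');p,_=cv2.projectPoints(np.array([[.3743,.2773,.028]]),cv2.Rodrigues(k['R'])[0],k['t'],k['K'],k['d'].astype(float));print(p)
E
```

```text
t 14.55 tcp [0.3774 0.2758 0.1385] hd -66.03 F [-0.3  1.1  0.3] gw 0.83 lane [-0.1124 -0.1661]
shift mm [-2.6  2.2 18.5] az -0.1607 j [ 56.  13. -29.  -0. -49. -32.]
carton top edges [[201.7, -19.7], [143.0, -20.0]]
tin w2 [[0.3770705  0.27729869 0.028     ]] w5 [[0.37614691 0.27771233 0.028     ]]
[[[321.90474121 203.65175602]]]
```

servo_tool(
  commands=[
    [[0, -2, 1, 10, 0, 0, -0.1], [0, -2, 1, 25, 0, 0, -0.161], [0, -2, 1, 40, 0, 0, -0.161], [0, -2, 1, 55, 0, 0, -0.161], [0, -2, 1, 70, 0, 0, -0.161]],
  ],
)

```text
time_s: 15.1
tcp_pos: [0.3758, 0.2775, 0.0685]
ee_rot: [[0.541, -0.841, -0.002], [-0.841, -0.541, -0.003], [0.001, 0.003, -1.0]]
wrist_force: [0.9, -0.4, 0.4]
gripper_width: 1.003
gripper_force: 0.0
```

servo_tool(
  commands=[
    [[0, 0, 0, 12, 0, 0, 0], [0, 0, 0, 24, 0, 0, 0], [0, 0, 0, 36, 0, 0, 0], [0, 0, 0, 44, 0, 0, 0], [0.1, 0, 0, 48, 0, 0, 0]],
  ],
)

```text
time_s: 15.6
tcp_pos: [0.3759, 0.2777, 0.0209]
ee_rot: [[0.542, -0.84, -0.002], [-0.84, -0.542, -0.003], [0.001, 0.003, -1.0]]
wrist_force: [-0.2, -0.2, 0.2]
gripper_width: 0.961
gripper_force: 0.0
```

servo_tool(
  commands=[
    [[0.2, 0, 0, 0, 0, 0, 0], [0.5, 0, 0, 0, 0, 0, 0], [1, 0, 0, 0, 0, 0, 0], [1, 0, 0, 0, 0, 0, 0], [1, 0, 0, 0, 0, 0, 0]],
  ],
)

```text
time_s: 16.1
tcp_pos: [0.3765, 0.2791, 0.0225]
ee_rot: [[0.544, -0.839, 0.0], [-0.839, -0.544, 0.001], [-0.0, -0.001, -1.0]]
wrist_force: [-0.0, -0.1, -1.3]
gripper_width: 0.724
gripper_force: 30.0
```

```bash
python3 - <<'E'
from h import *
plan(lane(-.115,.001),.07,np.degrees(TH))
E
```

```text
t 16.1 tcp [0.3765 0.2791 0.0225] hd -57.06 F [-0.  -0.1 -1.3] gw 0.724 lane [-0.1155 -0.1651]
shift mm [  -0.2 -166.1  -47.4] az -0.0043 j [ 56.  23. -36.  -0. -31. -24.]
```

servo_tool(
  commands=[
    [[1, 0, 0, -5, 0, 0, 0], [1, 0, -5, -10, 0, 0, 0], [1, 0, -20, -12, 0, 0, 0], [1, 0, -45, -12, 0, 0, 0], [1, 0, -70, -12, 0, 0, 0]],
  ],
)

```text
time_s: 16.6
tcp_pos: [0.4363, 0.3178, 0.0351]
ee_rot: [[0.544, -0.839, 0.001], [-0.839, -0.544, 0.001], [-0.0, -0.001, -1.0]]
wrist_force: [0.1, 0.7, -2.4]
gripper_width: 0.722
gripper_force: 30.0
```

servo_tool(
  commands=[
    [[1, 0, -25, 0, 0, 0, 0], [1, 0, -50, 0, 0, 0, 0], [1, 0, -70, 0, 0, 0, 0], [1, 0, -87, 0, 0, 0, 0], [1, 0, -96, 0, 0, 0, 0]],
  ],
)

```text
time_s: 17.1
tcp_pos: [0.5173, 0.3701, 0.0345]
ee_rot: [[0.544, -0.839, 0.001], [-0.839, -0.544, 0.001], [-0.0, -0.001, -1.0]]
wrist_force: [-0.3, 0.1, -1.3]
gripper_width: 0.722
gripper_force: 30.0
```

```bash
python3 - <<'E'
from h import *
plan(lane(-.115,.001),.0225,np.degrees(TH))
E
```

```text
t 17.1 tcp [0.5173 0.3701 0.0345] hd -57.07 F [-0.3  0.1 -1.3] gw 0.722 lane [-0.1147  0.0025]
shift mm [-0.3  1.6 12. ] az -0.0044 j [ 50.  34. -11.   0. -45. -17.]
```

servo_tool(
  commands=[
    [[1, 0, 2, 5, 0, 0, 0], [1, 0, 2, 10, 0, 0, 0], [1, 0, 2, 12, 0, 0, 0], [0.6, 0, 2, 12, 0, 0, 0], [0.1, 0, 2, 12, 0, 0, 0]],
  ],
)

```text
time_s: 17.6
tcp_pos: [0.5134, 0.3677, 0.0225]
ee_rot: [[0.544, -0.839, -0.0], [-0.839, -0.544, -0.0], [0.0, 0.0, -1.0]]
wrist_force: [0.3, -1.1, -0.1]
gripper_width: 0.758
gripper_force: 0.0
```

servo_tool(
  commands=[
    [[0, 0, 0, 0, 0, 0, 0], [0, 0, 0, 0, 0, 0, 0], [0, 0, 0, -15, 0, 0, 0], [0, 0, 0, -35, 0, 0, 0], [0, 0, 0, -55, 0, 0, 0]],
  ],
)

```text
time_s: 18.1
tcp_pos: [0.5141, 0.3681, 0.0776]
ee_rot: [[0.544, -0.839, -0.0], [-0.839, -0.544, -0.0], [0.0, 0.0, -1.0]]
wrist_force: [0.5, -0.7, -1.0]
gripper_width: 0.997
gripper_force: 0.0
```

servo_tool(
  commands=[
    [[0.3, -10, 0, 0, 0, 0, 0], [0.68, -28, 0, 0, 0, 0, 0], [0.68, -45, 0, 0, 0, 0, 0], [0.68, -57, 0, 0, 0, 0, 0], [0.68, -57, 0, 0, 0, 0, 0]],
  ],
)

```text
time_s: 18.6
tcp_pos: [0.4815, 0.4177, 0.0763]
ee_rot: [[0.546, -0.838, -0.001], [-0.838, -0.546, -0.001], [0.0, 0.001, -1.0]]
wrist_force: [0.2, -0.0, 0.5]
gripper_width: 0.629
gripper_force: 0.0
```

```bash
python3 - <<'E'
from h import *
plan(lane(-.172,.001),.018,np.degrees(TH))
cap('wrist','w9'); c=cap('top','t9')
k=np.load('pics/w9.npz')
im=cv2.imread('pics/w9.png'); P=lambda f,X:cv2.projectPoints(np.array([X],float),cv2.Rodrigues(np.load(f'pics/{f}.npz')['R'])[0],np.load(f'pics/{f}.npz')['t'],np.load(f'pics/{f}.npz')['K'],np.load(f'pics/{f}.npz')['d'].astype(float))[0].ravel()
p=P('w9',[*lane(-.115,0),.028]);print(p)
g=cv2.cvtColor(im,cv2.COLOR_BGR2GRAY)
ci=cv2.HoughCircles(cv2.medianBlur(g,5),cv2.HOUGH_GRADIENT,1.5,200,param1=80,param2=25,minRadius=30,maxRadius=70);print(ci)
for q in (ci[0] if ci is not None else []): print((w('w9',[q[:2]],.028)[0,:2]-O)@LR)
E
```

```text
t 18.6 tcp [0.4815 0.4177 0.0763] hd -56.88 F [ 0.2 -0.   0.5] gw 0.629 lane [-0.1741 -0.0013]
shift mm [ 2.1 -2.4 58.3] az -0.0011 j [ 55.  31.  -9.  -0. -50. -22.]
[317.23092245 137.79290524]
[[[320.25 141.75  49.8 ]
  [ 84.75 183.75  67.5 ]
  [492.75 309.75  69.15]]]
[-0.11746676 -0.00189739]
[-0.14427511  0.15589259]
[-0.24212228 -0.13208391]
```

servo_tool(
  commands=[
    [[0.68, 0, -2, 10, 0, 0, 0], [0.68, 0, -2, 22, 0, 0, 0], [0.68, 0, -2, 36, 0, 0, 0], [0.68, 0, -2, 50, 0, 0, 0], [0.68, 0, -2, 57, 0, 0, 0]],
  ],
)

```text
time_s: 19.2
tcp_pos: [0.4841, 0.4157, 0.0176]
ee_rot: [[0.543, -0.84, -0.002], [-0.84, -0.543, -0.003], [0.001, 0.004, -1.0]]
wrist_force: [-0.4, -1.1, 0.0]
gripper_width: 0.323
gripper_force: 0.0
```

servo_tool(
  commands=[
    [[0.68, 5, 0, 0, 0, 0, 0], [0.68, 15, 0, 0, 0, 0, 0], [0.68, 25, 0, 0, 0, 0, 0], [0.68, 35, 0, 0, 0, 0, 0], [0.68, 45, 0, 0, 0, 0, 0]],
  ],
)

```text
time_s: 19.7
tcp_pos: [0.51, 0.3786, 0.0209]
ee_rot: [[0.544, -0.839, 0.001], [-0.839, -0.544, 0.001], [-0.0, -0.001, -1.0]]
wrist_force: [-0.5, 1.5, -0.7]
gripper_width: 0.318
gripper_force: 0.5
```

```bash
cat >> h.py <<'E'
def tin(f):
    cap('wrist',f); g=cv2.cvtColor(cv2.imread(f'pics/{f}.png'),cv2.COLOR_BGR2GRAY)
    ci=cv2.HoughCircles(cv2.medianBlur(g,5),cv2.HOUGH_GRADIENT,1.5,60,param1=80,param2=25,minRadius=40,maxRadius=90)
    for q in (ci[0][:4] if ci is not None else []): print(q,((w(f,[q[:2]],.028)[0,:2]-O)@LR).round(4))
E
python3 - <<'E'
from h import *
plan(lane(-.05,.001),.019,np.degrees(TH)); tin('w10')
E
```

```text
t 19.7 tcp [0.51   0.3786 0.0209] hd -57.08 F [-0.5  1.5 -0.7] gw 0.318 lane [-0.1258  0.0011]
shift mm [75.8 -0.3  1.8] az -0.0045 j [ 51.  35. -12.  -0. -43. -18.]
[321.75 188.25  65.65] [-0.0856 -0.0003]
[323.25 285.75  74.2 ] [-0.1381 -0.001 ]
[443.25 294.75  59.35] [-0.144  -0.0647]
[317.25  69.75  89.05] [-0.0331  0.0014]
```

The tin sits against the finger cradle, with its centre 40 mm ahead of the TCP. I'll push it on through the gate.

servo_tool(
  commands=[
    [[0.68, 12, 0, 0, 0, 0, -0.004], [0.68, 25, 0, 0, 0, 0, -0.004], [0.68, 38, 0, 0, 0, 0, -0.004], [0.68, 50, 0, 0, 0, 0, -0.004], [0.68, 60, 0, 0, 0, 0, -0.004]],
  ],
)

```text
time_s: 20.25
tcp_pos: [0.5427, 0.3283, 0.0206]
ee_rot: [[0.547, -0.837, 0.001], [-0.837, -0.547, 0.001], [-0.0, -0.001, -1.0]]
wrist_force: [-2.8, 3.5, 1.8]
gripper_width: 0.317
gripper_force: 1.8
```

```bash
python3 - <<'E'
from h import *
plan(lane(.06,.001),.019,np.degrees(TH)); tin('w11')
E
```

```text
t 20.25 tcp [0.5427 0.3283 0.0206] hd -56.85 F [-2.8  3.5  1.8] gw 0.317 lane [-0.0658  0.0009]
shift mm [125.8  -0.2   1.6] az -0.0006 j [ 46.  35. -12.  -0. -43. -13.]
[323.25 189.75  64.3 ] [-0.0263 -0.0011]
[458.25 236.25  84.1 ] [-0.0502 -0.0686]
[320.25 288.75  72.55] [-0.0798  0.0004]
[312.75  45.75  74.2 ] [0.0364 0.0035]
```

servo_tool(
  commands=[
    [[0.68, 10, 0, 0, 0, 0, 0], [0.68, 20, 0, 0, 0, 0, 0], [0.68, 30, 0, 0, 0, 0, 0], [0.68, 40, 0, 0, 0, 0, 0], [0.68, 50, 0, 0, 0, 0, 0]],
  ],
)

```text
time_s: 20.8
tcp_pos: [0.5687, 0.2866, 0.0203]
ee_rot: [[0.547, -0.837, -0.001], [-0.837, -0.547, -0.0], [-0.0, 0.001, -1.0]]
wrist_force: [-4.0, 3.6, 2.9]
gripper_width: 0.322
gripper_force: 2.5
```

```bash
python3 - <<'E'
from h import *
plan(lane(.06,.001),.019,np.degrees(TH)); tin('w12')
E
```

```text
t 20.8 tcp [0.5687 0.2866 0.0203] hd -56.82 F [-4.   3.6  2.9] gw 0.322 lane [-0.0167 -0.0001]
shift mm [76.7 -1.1  1.3] az 0.0 j [ 41.  35. -11.  -0. -44.  -8.]
[305.25 209.25  89.05] [0.0133 0.0066]
[ 65.25 125.25  63.85] [0.0536 0.1165]
[317.25  65.25  79.15] [0.0778 0.0007]
[321.75 278.25  65.8 ] [-0.0241 -0.0014]
```

servo_tool(
  commands=[
    [[0.68, 10, -1, 0, 0, 0, 0], [0.68, 20, -1, 0, 0, 0, 0], [0.68, 30, -1, 0, 0, 0, 0], [0.68, 40, -1, 0, 0, 0, 0], [0.68, 50, -1, 0, 0, 0, 0]],
  ],
)

```text
time_s: 21.35
tcp_pos: [0.5977, 0.2448, 0.0202]
ee_rot: [[0.547, -0.837, -0.0], [-0.837, -0.547, -0.0], [0.0, 0.0, -1.0]]
wrist_force: [-2.1, 2.2, 2.1]
gripper_width: 0.317
gripper_force: 1.7
```

servo_tool(
  commands=[
    [[0.68, 8, 0, 0, 0, 0, 0], [0.68, 16, 0, 0, 0, 0, 0], [0.68, 23, 0, 0, 0, 0, 0], [0.68, 28, 0, 0, 0, 0, 0], [0.68, 31, 0, 0, 0, 0, 0]],
  ],
)

```text
time_s: 21.85
tcp_pos: [0.6146, 0.2193, 0.0201]
ee_rot: [[0.547, -0.837, -0.0], [-0.837, -0.547, -0.0], [-0.0, 0.0, -1.0]]
wrist_force: [-3.2, 1.5, 1.9]
gripper_width: 0.321
gripper_force: 1.5
```

```bash
python3 - <<'E'
from h import *
plan(lane(.073,.001),.019,np.degrees(TH)); tin('w13')
E
```

```text
t 21.85 tcp [0.6146 0.2193 0.0201] hd -56.84 F [-3.2  1.5  1.9] gw 0.321 lane [0.0647 0.0014]
shift mm [8.3 0.4 1.1] az -0.0005 j [ 34.  36.  -9.  -0. -45.  -1.]
[305.25 210.75  87.4 ] [0.0939 0.0081]
[330.75  48.75  80.8 ] [ 0.1657 -0.0035]
[35.25 45.75 74.2 ] [0.1692 0.125 ]
[468.75 225.75  80.8 ] [ 0.0861 -0.0724]
```

servo_tool(
  commands=[
    [[0.68, 1, 0, 0, 0, 0, 0], [0.68, 3, 0, 0, 0, 0, 0], [0.68, 5, 0, 0, 0, 0, 0], [0.68, 6, 0, 0, 0, 0, 0], [0.68, 6, 0, 0, 0, 0, 0]],
  ],
)

```text
time_s: 22.4
tcp_pos: [0.6176, 0.2146, 0.0202]
ee_rot: [[0.547, -0.837, -0.0], [-0.837, -0.547, -0.0], [0.0, 0.0, -1.0]]
wrist_force: [-2.1, 1.0, 0.3]
gripper_width: 0.318
gripper_force: 0.9
```

servo_tool(
  commands=[
    [[0.68, 1, 0, 0, 0, 0, 0], [0.68, 2, 0, 0, 0, 0, 0], [0.68, 3, 0, 0, 0, 0, 0], [0.68, 3, 0, 0, 0, 0, 0], [0.68, 3, 0, 0, 0, 0, 0]],
  ],
)

```text
time_s: 22.9
tcp_pos: [0.6193, 0.212, 0.0202]
ee_rot: [[0.547, -0.837, -0.0], [-0.837, -0.547, -0.0], [0.0, 0.0, -1.0]]
wrist_force: [-1.6, 0.7, -0.3]
gripper_width: 0.317
gripper_force: 0.7
```

```bash
python3 - <<'E'
from h import *
plan(lane(.076,.001),.019,np.degrees(TH))
E
```

```text
t 22.9 tcp [0.6193 0.212  0.0202] hd -56.83 F [-1.6  0.7 -0.3] gw 0.317 lane [0.0734 0.0014]
shift mm [2.6 0.4 1.2] az -0.0003 j [ 33.  37.  -8.   0. -45.   0.]
```

servo_tool(
  commands=[
    [[0.68, 1, 0, 0, 0, 0, 0], [0.68, 2, 0, 0, 0, 0, 0], [0.68, 2, 0, 0, 0, 0, 0], [0.68, 2, 0, 0, 0, 0, 0], [0.68, 2, 0, 0, 0, 0, 0]],
  ],
)

```text
time_s: 23.4
tcp_pos: [0.6203, 0.2107, 0.0202]
ee_rot: [[0.547, -0.837, -0.0], [-0.837, -0.547, -0.0], [-0.0, 0.0, -1.0]]
wrist_force: [-1.9, 1.7, 0.2]
gripper_width: 0.314
gripper_force: 1.6
```

servo_tool(
  commands=[
    [[0.68, 1, 0, 0, 0, 0, 0], [0.68, 2, 0, 0, 0, 0, 0], [0.68, 2, 0, 0, 0, 0, 0], [0.68, 2, 0, 0, 0, 0, 0], [0.68, 2, 0, 0, 0, 0, 0]],
  ],
)

```text
time_s: 23.9
tcp_pos: [0.6205, 0.2104, 0.0202]
ee_rot: [[0.547, -0.837, -0.001], [-0.837, -0.547, 0.001], [-0.002, 0.0, -1.0]]
wrist_force: [-5.2, 6.0, 1.6]
gripper_width: 0.318
gripper_force: 4.4
```

```bash
python3 - <<'E'
from h import *
plan(lane(.076,.001),.019,np.degrees(TH)); cap('wrist','w14')
g=cv2.imread('pics/w14.png'); hsv=cv2.cvtColor(g,cv2.COLOR_BGR2HSV)
m=cv2.inRange(hsv,(95,90,30),(125,255,255)); ys,xs=np.nonzero(m); k=(xs>200)&(xs<450)&(ys<240); print(k.sum())
if k.sum(): 
    print(xs[k].min(),xs[k].max(),ys[k].min(),ys[k].max())
E
```

```text
t 23.9 tcp [0.6205 0.2104 0.0202] hd -56.81 F [-5.2  6.   1.6] gw 0.318 lane [0.0755 0.0015]
shift mm [0.5 0.5 1.2] az 0.0001 j [ 33.  37.  -8.  -0. -45.   0.]
0
```

Contact with the carton: 8 N and no further motion. I'll back off and lift out so the flap can shut.

servo_tool(
  commands=[
    [[0.68, -4, 0, 0, 0, 0, 0], [0.68, -7, 0, 0, 0, 0, 0], [0.68, -7, 0, -20, 0, 0, 0], [0.68, -7, 0, -50, 0, 0, 0], [0.68, -7, 0, -80, 0, 0, 0]],
  ],
)

```text
time_s: 24.45
tcp_pos: [0.6181, 0.2143, 0.1009]
ee_rot: [[0.547, -0.837, 0.0], [-0.837, -0.547, -0.001], [0.001, 0.0, -1.0]]
wrist_force: [0.5, 0.8, -0.1]
gripper_width: 0.319
gripper_force: 0.0
```

servo_tool(
  commands=[
    [[0.68, -30, 0, -20, 0, 0, 0], [0.68, -70, 0, -40, 0, 0, 0], [0.68, -110, 0, -50, 0, 0, 0], [0.68, -145, 0, -60, 0, 0, 0], [0.68, -170, 0, -60, 0, 0, 0]],
  ],
)

```text
time_s: 24.95
tcp_pos: [0.5249, 0.3595, 0.1628]
ee_rot: [[0.548, -0.836, 0.005], [-0.836, -0.548, 0.003], [-0.0, -0.006, -1.0]]
wrist_force: [0.2, 0.6, -0.7]
gripper_width: 0.324
gripper_force: 0.0
```

```bash
python3 - <<'E'
from h import *
plan(lane(.076,.001),.019,np.degrees(TH)); cap('wrist','w15')
f='w15';k=np.load('pics/w15.npz')
P=lambda X:cv2.projectPoints(np.array(X,float),cv2.Rodrigues(k['R'])[0],k['t'],k['K'],k['d'].astype(float))[0].reshape(-1,2).round(0)
print('tin,carton,gate proj',P([[*lane(.113,0),.028],[*lane(.175,0),.055],[*lane(0,0),.04],[*lane(0,-.035),.04],[*lane(0,.04),.04]]).tolist())
# orthorectified lane at z=.04: 1 px = .5 mm, x:-90..220, y:-70..70
def rect(z,h):
    xs=np.arange(-.09,.22,.0005);ys=np.arange(.07,-.07,-.0005);X,Y=np.meshgrid(xs,ys)
    W=np.stack([X,Y],-1).reshape(-1,2)@LR.T+O
    p=cv2.projectPoints(np.c_[W,np.full(len(W),z)],cv2.Rodrigues(k['R'])[0],k['t'],k['K'],k['d'].astype(float))[0].reshape(*X.shape,2).astype(np.float32)
    return cv2.remap(cv2.imread('pics/w15.png'),p[...,0],p[...,1],cv2.INTER_LINEAR)
a=rect(.028,0);cv2.imwrite('pics/rect28.png',a)
g=cv2.cvtColor(a,cv2.COLOR_BGR2GRAY)
c=cv2.HoughCircles(cv2.medianBlur(g,5),cv2.HOUGH_GRADIENT,1,60,param1=80,param2=15,minRadius=58,maxRadius=70)
print('tin',[(q[0]*.5-90,70-q[1]*.5,q[2]*.5) for q in c[0][:4]] if c is not None else None)
b=cv2.cvtColor(rect(.040,0),cv2.COLOR_BGR2GRAY)
print('flap strip cols x -10..12mm, rows y 20,0,-20'); 
for y in (20,0,-20): print(y,b[int((70-y)*2)-2:int((70-y)*2)+3,160:206:2].mean(0).round(0).astype(int).tolist())
d=cv2.cvtColor(rect(.055,0),cv2.COLOR_BGR2GRAY)
print('carton mid row from x=130..215 /2.5mm',d[138:142,440:610:5].mean(0).astype(int).tolist())
E
```

```text
t 24.95 tcp [0.5249 0.3595 0.1628] hd -56.74 F [ 0.2  0.6 -0.7] gw 0.324 lane [-0.1016  0.0031]
shift mm [177.7   3.1 143.7] az 0.0014 j [ 49.  26.  -4.   0. -60. -16.]
tin,carton,gate proj [[325.0, -72.0], [326.0, -196.0], [325.0, 78.0], [367.0, 78.0], [276.0, 78.0]]
tin None
flap strip cols x -10..12mm, rows y 20,0,-20
20 [189, 189, 189, 192, 176, 179, 224, 163, 187, 244, 217, 126, 111, 180, 203, 203, 202, 202, 203, 203, 207, 211, 216]
0 [201, 199, 199, 200, 184, 190, 225, 155, 208, 248, 217, 141, 155, 208, 220, 221, 223, 224, 226, 225, 225, 225, 224]
-20 [193, 195, 195, 192, 172, 204, 237, 151, 216, 249, 200, 122, 144, 193, 205, 203, 202, 202, 202, 201, 201, 200, 202]
carton mid row from x=130..215 /2.5mm [0, 0, 0, 0, 0, 0, 0, 0, 0, 0, 0, 0, 0, 0, 0, 0, 0, 0, 0, 0, 0, 0, 0, 0, 0, 0, 0, 0, 0, 0, 0, 0, 0, 0]
```

The flap is shut: its edge lies at x ≈ 0 all the way across. I'll move forward, high up, to verify the tin and carton.

servo_tool(
  commands=[
    [[0.68, 25, 0, -10, 0, 0, 0], [0.68, 60, 0, -20, 0, 0, 0], [0.68, 90, 0, -30, 0, 0, 0], [0.68, 110, 0, -40, 0, 0, 0], [0.68, 110, 0, -40, 0, 0, 0]],
  ],
)

```text
time_s: 25.5
tcp_pos: [0.5873, 0.2629, 0.2022]
ee_rot: [[0.544, -0.839, 0.004], [-0.839, -0.544, 0.001], [0.001, -0.004, -1.0]]
wrist_force: [0.4, 0.6, -0.7]
gripper_width: 0.317
gripper_force: 0.0
```

```bash
python3 - <<'E'
from h import *
plan(lane(.076,.001),.019,np.degrees(TH)); cap('wrist','w16')
k=np.load('pics/w16.npz');im=cv2.imread('pics/w16.png')
def rect(z):
    xs=np.arange(.05,.22,.0005);ys=np.arange(.06,-.06,-.0005);X,Y=np.meshgrid(xs,ys)
    W=np.stack([X,Y],-1).reshape(-1,2)@LR.T+O
    p=cv2.projectPoints(np.c_[W,np.full(len(W),z)],cv2.Rodrigues(k['R'])[0],k['t'],k['K'],k['d'].astype(float))[0].reshape(*X.shape,2).astype(np.float32)
    return cv2.cvtColor(cv2.remap(im,p[...,0],p[...,1],cv2.INTER_LINEAR),cv2.COLOR_BGR2GRAY)
g=rect(.028)
c=cv2.HoughCircles(cv2.medianBlur(g,3),cv2.HOUGH_GRADIENT,1,30,param1=80,param2=12,minRadius=60,maxRadius=68)
print('tin',[(q[0]*.5+50,60-q[1]*.5,q[2]*.5) for q in c[0][:4]] if c is not None else None)
d=rect(.055)
for y in (12,0,-12): print('row',y,d[int((60-y)*2)-2:int((60-y)*2)+3,::8].mean(0).astype(int).tolist())
for x in (165,185): print('col',x,d[::6,(x-50)*2-2:(x-50)*2+3].mean(1).astype(int).tolist())
E
```

```text
t 25.5 tcp [0.5873 0.2629 0.2022] hd -57.02 F [ 0.4  0.6 -0.7] gw 0.317 lane [0.0133 0.0025]
shift mm [ 62.5   2.1 183.2] az -0.0035 j [ 39.  25.   0.   0. -65.  -6.]
tin [(np.float32(112.25), np.float32(1.25), np.float32(30.35)), (np.float32(82.25), np.float32(-19.75), np.float32(33.7))]
row 12 [73, 77, 81, 84, 76, 78, 86, 83, 83, 88, 95, 225, 192, 237, 197, 177, 160, 181, 209, 150, 228, 107, 119, 131, 245, 244, 244, 243, 243, 243, 242, 242, 242, 0, 0, 0, 0, 0, 0, 0, 0, 0, 0]
row 0 [195, 195, 195, 199, 202, 212, 197, 90, 90, 168, 228, 247, 227, 149, 207, 220, 195, 181, 240, 199, 241, 205, 156, 134, 246, 246, 246, 246, 245, 244, 244, 243, 243, 0, 0, 0, 0, 0, 0, 0, 0, 0, 0]
row -12 [81, 85, 85, 83, 83, 84, 84, 81, 79, 107, 97, 200, 219, 198, 243, 194, 203, 211, 250, 246, 214, 113, 102, 139, 247, 247, 247, 246, 246, 246, 246, 245, 244, 0, 0, 0, 0, 0, 0, 0, 0, 0, 0]
col 165 [197, 191, 184, 189, 201, 206, 201, 217, 246, 246, 155, 231, 189, 241, 242, 242, 243, 243, 243, 244, 244, 245, 245, 246, 246, 246, 246, 89, 91, 241, 249, 249, 251, 188, 191, 203, 203, 207, 209, 204]
col 185 [0, 0, 0, 0, 0, 0, 0, 0, 0, 0, 0, 0, 0, 0, 0, 0, 0, 0, 0, 0, 0, 0, 0, 0, 0, 0, 0, 0, 0, 0, 0, 0, 0, 0, 0, 0, 0, 0, 0, 0]
```

The tin is at x ≈ 0.112, y ≈ 0.001. The carton's rear face is at x ≈ 0.1445, so its centre is about 0.1745. The flap is shut, so I'm handing in.

```bash
python3 -c "
from station import r
print(r.finish_job())"
```

```text
the job is handed in; nothing more can be done
None
```

I handed the job in at about 25.5 s: by my last measurements the carton is home, the tin rests against it upright with the flap shut, and the bystanders were left alone, but the judge gave no verdict. I slid the carton into the bay mouth held by its top and pushed only its last 24 mm, and I carried the tin to the lane mouth before pushing it in.

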